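# Tray of booklets over the rack's lip

### The job

Put the loose tray of booklets away in the empty bay of the display rack: lift its leading end over the rack's front lip and rest it there with the trailing end still on the table, then ease up the trailing end, slide the tray in over the lip and let it down flat on the bay floor. Last, slide it home against the bay's stop board and press it there for a moment, gently but surely, with about 10 N more than it takes to slide, so that it is left bearing on the board. Do not carry the tray bodily, ram or drop it, or tip it so far that booklets would spill, and leave everything else on the stall where it is.

Things in the scene. Friction and masses are not known exactly. Their poses are not given: they have to be found in the camera images.
- tray_mid (a point): Loose open plywood tray, 210 long, 140 wide, 0.5 to 0.9 kg, standing in front of the rack; the point is its centre, 35 above its underside; x points along it to its leading end (the end nearer the rack), z up. End walls 70 high and 9 thick (gripped over the rim), side walls 45 high. A tight row of booklets, 88 high, fills the middle 110; 41 is free inside each end wall.
- tray_lead (a point): Middle of the bottom edge of the tray's leading end, on the outer face of that end wall: 105 ahead of the tray's centre (tray x) and 35 below it. Same axes as the tray.
- tray_trail (a point): Middle of the bottom edge of the tray's trailing end, on the outer face of that end wall: 105 behind the tray's centre and 35 below it. Same axes as the tray.
- rack: Fixed two-bay plywood display rack. Origin at table height in the middle of the empty bay's mouth, at the inner face of the lip; x points into the bay, z up. Lip: 14 thick (x -14 to 0), round top 18 above the table. Bay floor 8 above the table; bay 150 wide between cheeks 12 thick, 55 high (120 high beyond x 192). The bay centred at y -162 already holds such a tray.
- rear_board: Upright rear board of the rack. Origin at table height behind the middle of the empty bay, on its front face, 292 behind the lip's inner face; x points away from the mouth. It carries the bay's upright plywood stop board (146 wide, top 121 above the table) on two rods; the stop's face is set anywhere from 20 to 70 in front of this origin, differently each day: not measured.
- book_pile: Loose pile of three small books, 148 by 105, 31 high, on the robot's left beyond the rack's back; origin under its centre. A bystander.
- bookend: Loose L-shaped sheet-steel bookend, 110 by 85, 130 high, in front of the filled bay; origin under its centre. A bystander.
- cash_box: Loose grey steel cash box with a wire handle, 154 by 114, 91 high, on the robot's right, behind the tray; origin under its centre. A bystander.
- tape_dispenser: Loose desk tape dispenser, 150 by 62, 81 high; origin under its centre. A bystander.
- pen_pot: Loose grey plastic pot of pens, 76 across, 150 high, beside the tray on the far side; origin under its centre. A bystander.
- stapler: Loose stapler, 125 by 34, 42 high, beside the tray on the robot's side; origin under its centre. A bystander.
- basket: White plastic basket of books with a blue rim, 200 by 142, 114 high; origin under its centre. A bystander.

How it is judged:
By the outcome, as a careful person would: the job done as asked, in the order asked, and still so for the second after the job is handed in, with the robot touching nothing.
It also fails if it takes over 72 s, if anything falls off the work surface, if the arm or the gripper's body presses on something with over 40 N, if the wrist force passes 120 N, or if a joint passes its speed limit or range.

### The arm

A 6-joint arm with a two-finger parallel gripper is mounted at the origin on the work surface. World frame = base frame: x ahead of the robot, y to its left, z up, the work surface at z = 0. Lengths are in m, angles in degrees, forces in N, time in s.
With the tool pointing down it reaches from about 0.35 to 0.875 m from the base axis. Payload 4.2 kg.
Tool frame: the origin (TCP) lies midway between the tips of the shut fingers; the grasp point (between the pads) lies 19 mm behind it; z points along the fingers, y is the direction in which the jaws open and shut (so a half turn about z gives the same grasp; the last joint's range is limited). The gripper opens to 85 mm and grips with 20 to 120 N. Pads are 22 mm wide; open, the fingers measure 114 mm over their backs; the gripper's body (76 mm by 85 mm) begins 54 mm behind the grasp point. The pads swing forward as they close: fully open they stand 13 mm farther back than shut.
Start: joints at [82.999, 22.042, 0.453, 0, -68.411, -14.817], TCP at [0.232, 0.58, 0.231] pointing down, gripper open.
Joint ranges: [-179.83, 179.83], [-69.29, 118.12], [-61.27, 80.66], [-181.25, 117.63], [-171.15, -9.14], [-177.46, 177.46]. Speed limits (degrees/s): [159.86, 159.86, 180, 180, 180, 180].

### API

Orientations are given as a 3x3 rotation matrix whose columns are the frame's x, y, z axes.
In Python, from cell import monitor, imaging, ctrl gives the robot as it stands.
- The arm moves only by the tool drive_tool, never from a script. Its argument "commands" is a list that holds one entry, the list of rows, each a list of 7 numbers: the shift along the tool's x, y, z in cm, then the turn, a rotation vector about the tool's x, y, z in units of 6 degrees (1.0 is 6 degrees), then the opening, from 0 (shut) to 1 (fully open). In form: [[[x, y, z, ax, ay, az, fingers], ...]]. A call has 1 to 10 rows; each row shifts and turns the pose as measured when the row begins, along the tool's axes as they then stand; what a row does not reach is not made up. A row lasts 1/8 s, in which the tool goes at most 62.5 mm and 10.7 degrees, less where a joint would pass 70% of its speed; a pose out of reach is approached as far as the arm can. A call is refused whole if a number of a shift passes 6.25 or a number of a turn 1, either way. A call with a gripper value outside its range is refused whole. The fingers move at their own pace and stop on an object; "grip_force" is the grip in N (left out, the last holds). Time passes only in rows, so rows that do not move let the fingers close. It gives the time, the measured TCP pose, the force and the opening at its end, in the units of the state.
- monitor.get_obs(): the state, without advancing time (a new reading comes with each control period).
- imaging.read_camera(name): name is "side" or "top" or "wrist"; returns a dict with "pixels" (384x512x3 uint8, blue, green, red), "vertical_fov" (degrees; the focal length in pixels is half the picture's height over the tangent of half this angle, whatever the lens; pixels are square), "cx", "cy" (the principal point, pixels), "R" (3x3) and "t" (3): a world point X has camera coordinates R X + t. Camera axes: x right, y down, z forward; pixel columns grow to the right and rows downward; lengths in m; the calibration is good to about 2 mm. A picture is of the moment at which its call begins. There is no depth.
- ctrl.sign_off(): hands the job in, once; it reports no verdict.
Trained networks look in a picture, given as the dict that the camera call returned (one of the last four; its "shot" number tells which), for a name from the list of things; names that differ only in an ending like _2 or _b are one class to them, and where a whole thing is asked for, a point or a joint stands for the part that bears it (a point fixed in the world has none). Each returns a list of dicts, best first, with "conf" (0 to 1); they miss things now and then, are a little off and sometimes report something else, mostly with a low value. They report only what shows in the picture. A call takes as long as a camera call.
- imaging.trace(picture, name): "mask" (384x512 bool, what is visible of it) and "bbox" ([left, top, right, bottom] in pixels, round what is visible of it).
The state is a dict: "clock": time; "joints": joint angles; "joint_vel": joint speeds; "effort": joint torques, N m; "position": TCP position; "tcp_rot": TCP orientation; "wrist_force": force on the tool from outside, world axes, zero at the start; "wrist_torque": the same for the moment, N m; "finger_gap": finger opening in m.
Only numpy, scipy, OpenCV 4.12 (cv2) and the standard library are available. Lean on these libraries where they do the work, as an engineer would, in place of code of your own. Each camera call takes 0.05 s, during which the arm holds its last target. There are 200 camera calls.

## Working session

There is one attempt and no reset: what is moved stays moved. The work goes in short steps, Python scripts to look and compute and a tool call to move; the robot and the scene stay as the last step left them, time stands still between calls to the robot, and variables do not carry over. Pictures are saved under pics/ and viewed, about 8 in all and at most 12, crops included, and the job is handed in when it is done.

Besides the shell and the picture viewer there is one more tool, called after "Request:" as name(argument=value, ...) on one line, values as JSON. drive_tool: Moves the arm, as the interface text tells. Its arguments: {"type":"object","properties":{"commands":{"type":"array"},"grip_force":{"type":"number"}},"required":["commands"]}

```bash
ls; mkdir -p pics
cat > h.py <<'E'
import numpy as np, cv2
from cell import monitor, imaging, ctrl
def K(p):
    f=p["pixels"].shape[0]/2/np.tan(np.radians(p["vertical_fov"]/2)); return f,p["cx"],p["cy"]
def proj(p,X):
    f,cx,cy=K(p); c=np.array(p["R"])@np.array(X,float)+np.array(p["t"]); return np.array([cx+f*c[0]/c[2],cy+f*c[1]/c[2]])
def onz(p,uv,z):
    f,cx,cy=K(p); R=np.array(p["R"]); C=-R.T@np.array(p["t"]); d=R.T@np.array([(uv[0]-cx)/f,(uv[1]-cy)/f,1]); return C+d*(z-C[2])/d[2]
E
python3 - <<'E'
from h import *
o=monitor.get_obs(); print(o)
for n in ("top","side"):
    p=imaging.read_camera(n); print(n,p["vertical_fov"],p["cx"],p["cy"],-np.array(p["R"]).T@p["t"], p.keys())
    cv2.imwrite(f"pics/{n}0.png",p["pixels"])
    for k in ("tray_mid","rack","rear_board"):
        for r in imaging.trace(p,k)[:2]: print(k,r["conf"],r["bbox"])
    np.save(f"pics/{n}0.npy",p,allow_pickle=True)
E
```

```text
pics
{'clock': 0.0, 'joints': array([ 8.29976219e+01,  2.20909680e+01,  3.78596392e-01, -3.08286074e-02,
       -6.84107014e+01, -1.48149597e+01]), 'joint_vel': array([-0.01684238,  0.00560918,  0.0173532 , -0.0314176 , -0.04046729,
       -0.06373177]), 'effort': array([ 4.16091889e-04, -3.92291021e+01,  1.88401705e+01,  4.18638468e+00,
       -4.69400460e-03, -4.87564922e-08]), 'position': array([0.23205148, 0.57968404, 0.23020656]), 'tcp_rot': array([[ 9.28299636e-01, -3.71832234e-01, -7.58442343e-04],
       [-3.71833002e-01, -9.28297328e-01, -2.07096156e-03],
       [ 6.59902640e-05,  2.20448676e-03, -9.99997568e-01]]), 'wrist_force': array([-0.58498699,  0.34834789, -0.54541003]), 'wrist_torque': array([ 0.00124924, -0.04826469,  0.03050713]), 'finger_gap': 0.08551926690348956}
top 47.43146123684171 264.0192585313043 192.19779060548015 [ 0.25685841 -0.03161593  1.58682416] dict_keys(['pixels', 'vertical_fov', 'cx', 'cy', 'R', 't', 'shot'])
tray_mid 0.78 [259.4, 171.1, 322.3, 216.4]
rack 0.65 [150.2, 115.0, 240.5, 211.9]
rack 0.51 [258.6, 171.1, 318.1, 214.2]
rear_board 0.76 [140.0, 105.2, 175.0, 207.2]
side 57.19411654089367 255.82208484417222 197.60847618074632 [-0.20404214 -0.88265485  0.66079339] dict_keys(['pixels', 'vertical_fov', 'cx', 'cy', 'R', 't', 'shot'])
tray_mid 0.55 [244.3, 188.0, 317.4, 246.2]
rack 0.72 [188.6, 141.6, 303.7, 210.9]
rack 0.47 [155.3, 152.4, 188.3, 174.3]
rear_board 0.58 [188.1, 137.0, 256.6, 180.1]
```

Run:
```python
import cv2,numpy as np
a=cv2.imread("pics/top0.png")[70:270,100:360]; b=cv2.imread("pics/side0.png")[110:290,120:380]
cv2.imwrite("pics/top0c.png",cv2.resize(a,None,fx=3,fy=3,interpolation=2)); cv2.imwrite("pics/side0c.png",cv2.resize(b,None,fx=3,fy=3,interpolation=2))
```

```text
(no output)
```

View pics/top0c.png

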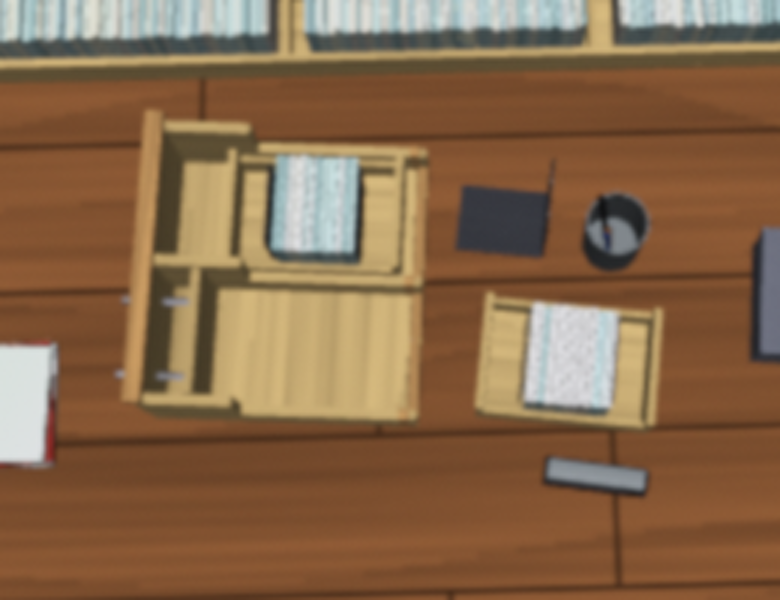

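View pics/side0c.png

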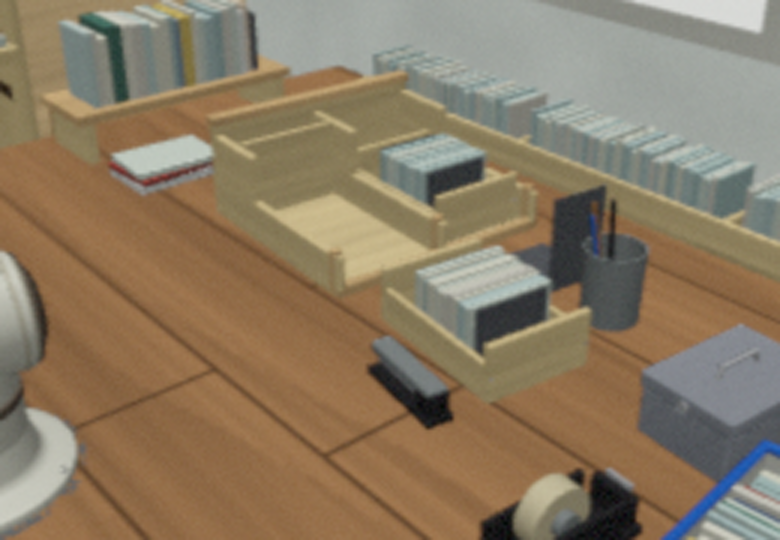

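The top view (crop x3, offset 100,70) shows the tray with leading rim at crop (478–490, 292–412) and trailing rim at (650–662, 310–428). It points left (+y) at the empty bay, whose mouth is at crop x≈403–420, y 285–415. The side view agrees: the stapler is on the robot's side, the pot and bookend on the far side, and the lip runs low across the bay mouth.

Run:
```python
from h import *
p=np.load("pics/top0.npy",allow_pickle=True).item()
def c(u,v,z): return onz(p,(100+u/3,70+v/3),z)
for n,u,v,z in [("leadFar",490,292,.07),("leadNear",478,412,.07),("trailFar",662,310,.07),("trailNear",652,428,.07),
 ("cheekFrontFar",427,150,.055),("cheekFrontMid",424,287,.055),("cheekFrontNear",416,418,.055),("lipOutFar",421,290,.018),("lipOutNear",414,408,.018),
 ("stopTopFar",200,268,.121),("stopTopNear",193,395,.121),("rearTopFar",160,112,.15),("rearTopNear",138,400,.15),("tallNear",240,415,.12),("tallNearlow",240,415,.055)]:
    print(n,c(u,v,z).round(4))
q=np.load("pics/side0.npy",allow_pickle=True).item()
```

```text
leadFar [ 0.6211 -0.0544  0.07  ]
leadNear [ 0.4776 -0.0366  0.07  ]
trailFar [ 0.5942 -0.2579  0.07  ]
trailNear [ 0.4535 -0.2391  0.07  ]
cheekFrontFar [0.8049 0.0177 0.055 ]
cheekFrontMid [0.6328 0.0244 0.055 ]
cheekFrontNear [0.4745 0.0366 0.055 ]
lipOutFar [0.6382 0.0295 0.018 ]
lipOutNear [0.492  0.0405 0.018 ]
stopTopFar [0.6453 0.2788 0.121 ]
stopTopNear [0.4977 0.2848 0.121 ]
rearTopFar [0.8239 0.3209 0.15  ]
rearTopNear [0.4889 0.3391 0.15  ]
tallNear [0.4737 0.2319 0.12  ]
tallNearlow [0.4833 0.2435 0.055 ]
```

Request:
drive_tool(commands=[[[0,0,-4,0,0,-1,0.5],[0,0,-4,0,0,-1,0.5],[0,0,-4,0,0,-0.5,0.5],[2.8,4.5,0,0,0,0,0.5],[2.8,4.5,0,0,0,0,0.5],[2.8,4.5,0,0,0,0,0.5],[2.8,4.5,0,0,0,0,0.5],[2.8,4.5,0,0,0,0,0.5],[2.8,4.5,0,0,0,0,0.5],[2.8,4.5,0,0,0,0,0.5]]])

```text
clock: 1.65
position: [0.3953, 0.2384, 0.3551]
tcp_rot: [[0.995, -0.103, 0.002], [-0.103, -0.995, -0.0], [0.002, 0.0, -1.0]]
wrist_force: [0.4, 0.3, 0.1]
finger_gap: 0.0426
```

Request:
drive_tool(commands=[[[4,4,-1,0,0,0,0.5],[4,4,-1,0,0,0,0.5],[4,4,-1,0,0,0,0.5],[3.2,4,-1,0,0,0,0.5],[2,4,-1,0,0,0,0.5],[0,0,0,0,0,0,0.5],[0,0,0,0,0,0,0.5]]])

```text
clock: 2.52
position: [0.5497, 0.0104, 0.4072]
tcp_rot: [[0.994, -0.108, 0.003], [-0.108, -0.994, 0.001], [0.003, -0.002, -1.0]]
wrist_force: [-0.4, 0.3, 0.6]
finger_gap: 0.0427
```

Run:
```python
from h import *
p=imaging.read_camera("wrist"); o=monitor.get_obs()
C=-np.array(p["R"]).T@p["t"]; print(o["clock"],o["position"],C,o["joints"].round(1)); print(np.array(p["R"]).round(3),p["vertical_fov"],p["cx"],p["cy"])
cv2.imwrite("pics/w1.png",p["pixels"]); np.save("pics/w1.npy",p,allow_pickle=True)
```

```text
2.575 [0.54961903 0.01064105 0.40731716] [0.61774353 0.00249245 0.54911174] [ 18.   10.5   9.   -0.  -88.3  65.9]
[[-0.107 -0.994 -0.002]
 [-0.958  0.103  0.269]
 [-0.267  0.031 -0.963]] 62.295674832730356 261.09050225669307 196.38023891597777
```

View pics/w1.png

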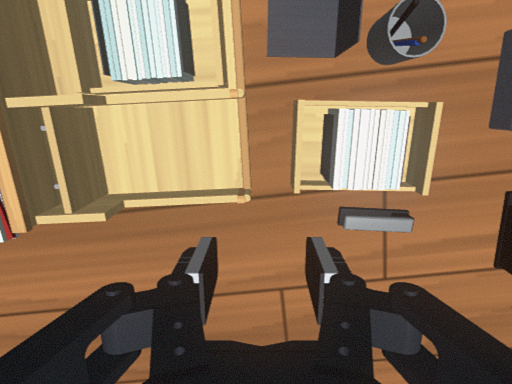

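The wrist view covers both targets: the tray is at about (293–442, 99–195) and the empty bay at (40–250, 88–220), with the mouth at x≈245. I'll zoom in for corners.

Run:
```python
import cv2
a=cv2.imread("pics/w1.png")
l=cv2.resize(a[75:225,0:260],None,fx=3,fy=3,interpolation=2); r=cv2.resize(a[85:205,230:450],None,fx=3,fy=3,interpolation=2)
import numpy as np
cv2.imwrite("pics/w1l.png",l);cv2.imwrite("pics/w1r.png",r)
```

```text
(no output)
```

View pics/w1l.png

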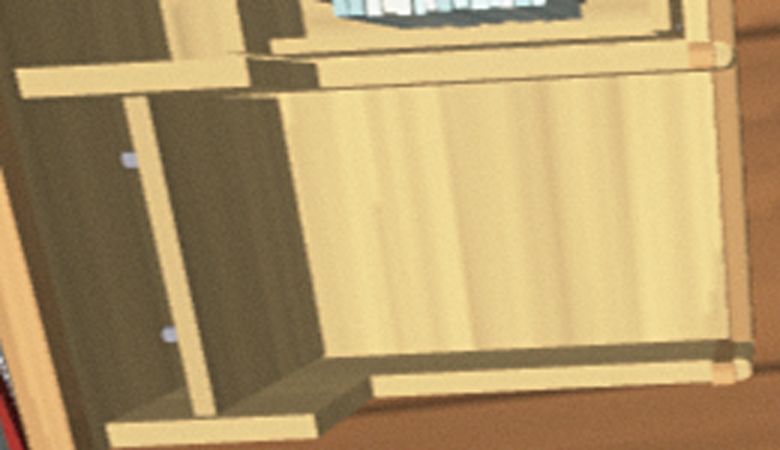

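View pics/w1r.png

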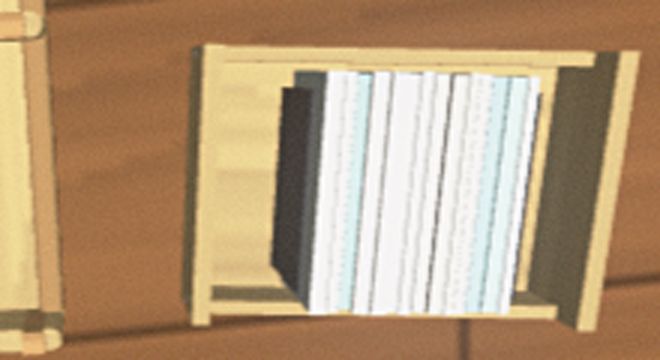

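Run:
```python
from h import *
p=np.load("pics/w1.npy",allow_pickle=True).item()
L=lambda u,v,z: onz(p,(u/3-.33,75+v/3-.33),z)[:2]
R=lambda u,v,z: onz(p,(230+u/3-.33,85+v/3-.33),z)[:2]
P={}
for n,f,u,v,z in [("mid55a",L,320,88,.055),("mid55b",L,715,68,.055),("near55a",L,372,376,.055),("near55b",L,712,363,.055),
("mid120a",L,20,97,.12),("mid120b",L,248,86,.12),("near120a",L,106,424,.12),("near120b",L,318,414,.12),
("lipInF",L,712,80,.013),("lipInN",L,728,335,.013),("lipOutF",L,735,80,.012),("lipOutN",L,748,335,.012),
("stopTF",L,150,97,.121),("stopTN",L,215,413,.121),("stopBF",L,280,97,.008),("stopBN",L,325,355,.008),
("leadOF",R,203,46,.07),("leadON",R,192,325,.07),("trailOF",R,638,52,.07),("trailON",R,595,330,.07)]:
    P[n]=f(u,v,z); print(n,P[n].round(4))
h=lambda a,b: np.degrees(np.arctan2(*(P[b]-P[a])[::-1]))
print("rack yaw: ",h("mid55b","mid55a"),h("near55b","near55a"),h("mid120b","mid120a"),h("near120b","near120a"),h("lipInN","lipInF")+90,h("stopTN","stopTF")+90,h("stopBN","stopBF")+90)
print("tray yaw",h("leadON","leadOF")+90,h("trailON","trailOF")+90,h("trailON","leadON"),h("trailOF","leadOF"))
c=sum(P[k] for k in("leadOF","leadON","trailOF","trailON"))/4; print("tray c",c, np.linalg.norm(P["leadOF"]-P["leadON"]),np.linalg.norm(P["leadOF"]-P["trailOF"]))
y=np.radians(86.3); X=np.array([np.cos(y),np.sin(y)]); Y=np.array([-X[1],X[0]])
for k in P: print(k,"along",(P[k]@X).round(4),"lat",(P[k]@Y).round(4))
```

```text
mid55a [0.6478 0.233 ]
mid55b [0.6362 0.0361]
near55a [0.4983 0.2406]
near55b [0.4859 0.0569]
mid120a [0.6542 0.3332]
mid120b [0.648  0.2335]
near120a [0.5041 0.3407]
near120b [0.4983 0.239 ]
lipInF [0.6318 0.0413]
lipInN [0.4904 0.0501]
lipOutF [0.6305 0.029 ]
lipOutN [0.489  0.0387]
stopTF [0.648  0.2764]
stopTN [0.5042 0.2869]
stopBF [0.6484 0.2779]
stopBN [0.5025 0.2879]
leadOF [ 0.6228 -0.0496]
leadON [ 0.4848 -0.0333]
trailOF [ 0.5976 -0.2576]
trailON [ 0.4598 -0.2416]
rack yaw:  86.61536489809423 86.15728841727928 86.48153242088962 86.71765394163982 86.43503323987463 85.83872616658024 86.07931401253848
tray yaw 83.25245072463727 83.40549117280072 83.15069329490906 83.09442733617578
tray c [ 0.54124522 -0.14553433] 0.1389540427417046 0.20946314389797452
mid55a along 0.2744 lat -0.6314
mid55b along 0.0771 lat -0.6325
near55a along 0.2722 lat -0.4817
near55b along 0.0881 lat -0.4813
mid120a along 0.3747 lat -0.6313
mid120b along 0.2748 lat -0.6316
near120a along 0.3725 lat -0.4811
near120b along 0.2706 lat -0.4818
lipInF along 0.082 lat -0.6278
lipInN along 0.0817 lat -0.4862
lipOutF along 0.0697 lat -0.6273
lipOutN along 0.0702 lat -0.4854
stopTF along 0.3176 lat -0.6288
stopTN along 0.3188 lat -0.4847
stopBF along 0.3191 lat -0.6291
stopBN along 0.3197 lat -0.4829
leadOF along -0.0093 lat -0.6247
leadON along -0.0019 lat -0.4859
trailOF along -0.2185 lat -0.613
trailON along -0.2115 lat -0.4744
```

Request:
drive_tool(commands=[[[0.2,1.1,5.5,0,0,0.1,0.5],[0.2,1.1,5.5,0,0,0,0.5],[0.2,1.1,5.5,0,0,0,0.5],[0.2,1.1,5.5,0,0,0,0.5],[0.2,1.1,4,0,0,0,0.5],[0,0,0,0,0,0,0.5]]])

```text
clock: 3.32
position: [0.554, -0.0382, 0.1425]
tcp_rot: [[0.994, -0.105, 0.009], [-0.105, -0.994, 0.004], [0.009, -0.005, -1.0]]
wrist_force: [-0.3, -0.3, 0.8]
finger_gap: 0.0427
```

```bash
cat >> h.py <<'E'
# targets: world point + yaw (deg heading of tray x) + pitch (deg, nose up) ; tool y = -tray x
def tgt(yaw,pitch=0):
    a,b=np.radians([yaw,pitch]); X=np.array([np.cos(a)*np.cos(b),np.sin(a)*np.cos(b),np.sin(b)]); Y=np.array([-np.sin(a),np.cos(a),0]); Z=np.cross(X,Y)
    return np.c_[-Y,-X,-Z]
def go(Pt,Rt):
    from scipy.spatial.transform import Rotation as Ro
    o=monitor.get_obs(); Rn=o["tcp_rot"]; d=Rn.T@(np.array(Pt)-o["position"])*100; r=Ro.from_matrix(Rn.T@Rt).as_rotvec(degrees=True)/6
    print("shift cm",d.round(2),"turn",r.round(2),"F",o["wrist_force"].round(1),"t",o["clock"])
E
python3 - <<'E'
from h import *
go([.5531,-.0457,.036],tgt(83.2))
E
```

```text
shift cm [-0.1   0.81 10.65] turn [-0.05 -0.09  0.13] F [-0.3 -0.3  0.8] t 3.325
```

Request:
drive_tool(commands=[[[-0.1,0.5,3,0,-0.1,0.15,0.5],[0,0.35,3,0,0,0,0.5],[0,0,2,0,0,0,0.5],[0,0,1.5,0,0,0,0.5],[0,0,1,0,0,0,0.5],[0,0,0.3,0,0,0,0.5]]])

```text
clock: 4.08
position: [0.5624, -0.0392, 0.0438]
tcp_rot: [[0.994, -0.109, 0.022], [-0.109, -0.994, 0.007], [0.021, -0.009, -1.0]]
wrist_force: [-1.1, 0.4, -0.8]
finger_gap: 0.0425
```

Run:
```python
from h import *
go([.5531,-.0457,.036],tgt(83.2))
p=imaging.read_camera("side"); print(imaging.trace(p,"tray_mid")[0]["bbox"])
```

```text
shift cm [-0.87  0.75  0.76] turn [-0.09 -0.2   0.09] F [-1.1  0.4 -0.8] t 4.075
[246.0, 188.7, 318.3, 245.3]
```

Request:
drive_tool(commands=[[[-0.6,0.5,0.4,-0.1,-0.2,0.1,0.5],[-0.3,0.3,0.3,0,0,0,0.5],[0,0,0,0,0,0,0.5]]])

```text
clock: 4.55
position: [0.5542, -0.0459, 0.0384]
tcp_rot: [[0.993, -0.12, 0.004], [-0.12, -0.993, -0.0], [0.004, -0.0, -1.0]]
wrist_force: [0.0, 2.0, 0.3]
finger_gap: 0.0425
```

Run:
```python
from h import *
go([.5531,-.0457,.036],tgt(83.2))
```

```text
shift cm [-0.12 -0.01  0.24] turn [-0.   -0.04 -0.02] F [0.  2.  0.3] t 4.55
```

Close on the wall with a moderate grip.

Request:
drive_tool(commands=[[[0,0,0.2,0,0,0,0.2],[0,0,0,0,0,0,0],[0,0,0,0,0,0,0],[0,0,0,0,0,0,0],[0,0,0,0,0,0,0]]], grip_force=60)

```text
clock: 5.18
position: [0.5537, -0.0463, 0.0363]
tcp_rot: [[0.993, -0.121, 0.004], [-0.121, -0.993, -0.0], [0.004, 0.0, -1.0]]
wrist_force: [-0.2, 1.2, 0.9]
finger_gap: 0.0084
```

Run:
```python
from h import *
p=imaging.read_camera("wrist"); cv2.imwrite("pics/w2.png",p["pixels"])
o=monitor.get_obs(); print(o["position"],o["tcp_rot"].round(3),o["wrist_force"],o["wrist_torque"].round(2),o["finger_gap"])
```

```text
[ 0.55375085 -0.04628958  0.03625606] [[ 0.993 -0.121  0.004]
 [-0.121 -0.993 -0.   ]
 [ 0.004  0.    -1.   ]] [-1.20404695  0.88293805  0.35283326] [ 0.29  0.07 -0.08] 0.008092928285811991
```

View pics/w2.png

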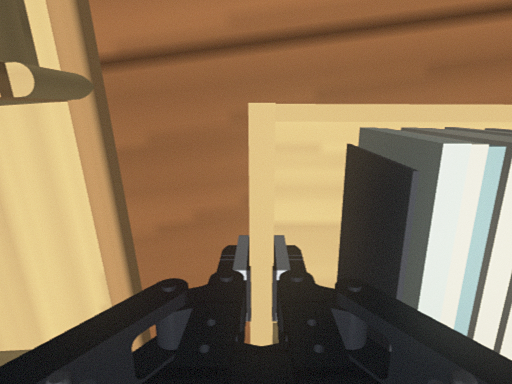

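The rim is gripped centrally (wall at column ≈262 between the pads, finger gap 8 mm). Next I lift the leading end, pivoting on the trailing edge.

Request:
drive_tool(commands=[[[0,0.08,-0.35,0.17,0,0,0],[0,0.08,-0.35,0.17,0,0,0],[0,0.08,-0.35,0.17,0,0,0],[0,0.08,-0.35,0.17,0,0,0],[0,0,0,0,0,0,0]]])

```text
clock: 5.85
position: [0.553, -0.0495, 0.0509]
tcp_rot: [[0.993, -0.12, 0.013], [-0.121, -0.99, 0.076], [0.003, -0.077, -0.997]]
wrist_force: [-0.3, 2.5, -0.7]
finger_gap: 0.0078
```

```bash
cat >> h.py <<'E'
YA=np.radians(86.35); RX=np.array([np.cos(YA),np.sin(YA),0]); RY=np.array([-RX[1],RX[0],0]); LIP=.081; LAT=-.5564+0
# recompute lateral centre with this yaw from cheek points
LAT=float(np.mean([np.array(q)@RY[:2] for q in([.6478,.233],[.6362,.0361],[.4983,.2406],[.4859,.0569])]))
LIP=float(np.mean([np.array(q)@RX[:2] for q in([.6318,.0413],[.4904,.0501])]))-.0005
def state(dx,h):
    """tray from TCP: TCP sits dx ahead of tray centre (tray x), h above underside"""
    o=monitor.get_obs(); R=o["tcp_rot"]; X=-R[:,1];Y=-R[:,0];Z=-R[:,2]; c=o["position"]-dx*X-h*Z
    f=lambda v: np.round([1000*(v@RX-LIP),1000*(v@RY-LAT),1000*v[2]],1)
    print("lead",f(c+.105*X),"trail",f(c-.105*X),"yaw-rack",round(np.degrees(np.arctan2(X[1],X[0]))-86.35,2),"pitch",round(np.degrees(np.arcsin(X[2])),2),"roll",round(np.degrees(Y[2]),2),
     "F(rack)",np.round([o["wrist_force"]@RX,o["wrist_force"]@RY,o["wrist_force"][2]],1),"T",o["wrist_torque"].round(2),"gap",round(o["finger_gap"],4),"t",round(o["clock"],2))
def move(dx,h,lead=None,trail=None,yaw=0,pitch=0):
    """rack-frame mm -> tool command"""
    R=tgt(86.35+yaw,pitch); X=-R[:,1];Z=-R[:,2]; w=lead if lead is not None else trail
    P=RX*(w[0]/1000+LIP)+RY*(w[1]/1000+LAT)+np.array([0,0,w[2]/1000])
    c=P-.105*X if lead is not None else P+.105*X
    go(c+dx*X+h*Z,R)
E
python3 - <<'E'
from h import *
print(LIP,LAT); state(.1005,.0362)
move(.1005,.0362,trail=[-301,9,0],yaw=-3.2,pitch=8)
E
```

```text
0.0808277329237248 -0.5568821266155481
lead [-87.8   1.3  15.2] trail [-296.9   13.2   -1. ] yaw-rack -3.28 pitch 4.41 roll -0.19 F(rack) [ 2.5  0.4 -0.7] T [ 0.19  0.01 -0.04] gap 0.0078 t 5.85
shift cm [ 0.44  0.65 -1.4 ] turn [ 0.6  -0.03 -0.01] F [-0.3  2.5 -0.7] t 5.85
```

Request:
drive_tool(commands=[[[0,0.08,-0.4,0.16,0,0,0],[0,0.08,-0.4,0.16,0,0,0],[0,0.08,-0.4,0.16,0,0,0],[0,0.08,-0.4,0.16,0,0,0],[0,0,0,0,0,0,0]]])

```text
clock: 6.48
position: [0.5519, -0.0548, 0.0666]
tcp_rot: [[0.993, -0.12, 0.021], [-0.122, -0.982, 0.147], [0.002, -0.149, -0.989]]
wrist_force: [1.5, 1.4, -2.7]
finger_gap: 0.0079
```

Run:
```python
from h import *
state(.1005,.0362)
move(.1005,.0362,trail=[-300,12,0],yaw=-3.2,pitch=8)
move(.1005,.0362,trail=[-176,0,0],yaw=0,pitch=8)
p=imaging.read_camera("side"); cv2.imwrite("pics/s3.png",cv2.resize(p["pixels"][110:290,170:360],None,fx=3,fy=3,interpolation=2))
```

```text
lead [-90.5   1.9  31.5] trail [-2.978e+02  1.390e+01  2.000e-01] yaw-rack -3.31 pitch 8.56 roll -0.14 F(rack) [ 1.5 -1.4 -2.7] T [ 0.1  -0.17  0.09] gap 0.0079 t 6.47
shift cm [0.17 0.17 0.19] turn [-0.09 -0.03 -0.02] F [ 1.5  1.4 -2.7] t 6.475
shift cm [ -0.46 -12.11   2.04] turn [-0.09 -0.1  -0.55] F [ 1.5  1.4 -2.7] t 6.475
```

View pics/s3.png

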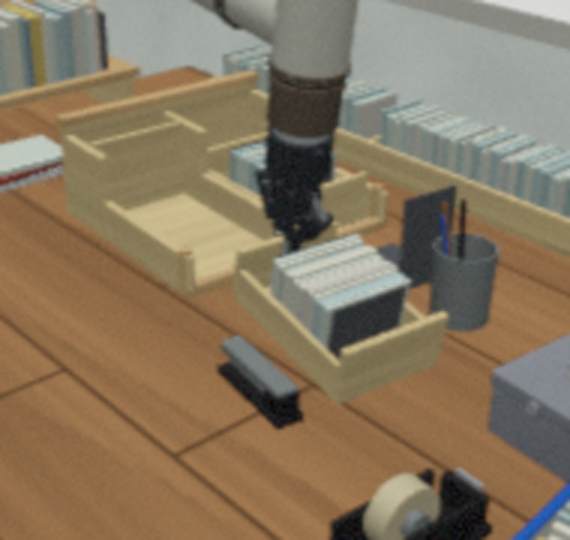

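Only the leading end is raised, and the trailing end is still on the table. Now I slide forward while squaring the yaw.

Request:
drive_tool(commands=[[[0,-0.8,0.12,0,0,-0.08,0],[0,-0.8,0.12,0,0,-0.08,0],[0,-0.8,0.12,0,0,-0.08,0],[0,-0.8,0.12,0,0,-0.08,0],[0,-0.8,0.12,0,0,-0.08,0],[0,-0.8,0.12,0,0,-0.08,0],[0,-0.8,0.12,0,0,-0.08,0],[0,0,0,0,0,0,0]]])

```text
clock: 7.52
position: [0.5547, 0.0046, 0.0649]
tcp_rot: [[0.998, -0.057, 0.013], [-0.058, -0.988, 0.144], [0.005, -0.145, -0.989]]
wrist_force: [-0.5, -0.1, -1.8]
finger_gap: 0.008
```

Run:
```python
from h import *
state(.1005,.0362)
move(.1005,.0362,lead=[-25,0,30],yaw=0,pitch=8.2)
move(.1005,.0362,lead=[30,0,30],yaw=0,pitch=8.2)
```

```text
lead [-31.2   3.5  29.7] trail [-239.     2.2   -0.7] yaw-rack 0.35 pitch 8.32 roll -0.26 F(rack) [-0.2  0.5 -1.8] T [-0.61  0.28  0.01] gap 0.008 t 7.53
shift cm [ 0.36 -0.63  0.06] turn [-0.02 -0.04  0.06] F [-0.5 -0.1 -1.8] t 7.525
shift cm [ 0.39 -6.07  0.86] turn [-0.02 -0.04  0.06] F [-0.5 -0.1 -1.8] t 7.525
```

Request:
drive_tool(commands=[[[0.25,-0.3,0,0,0,0.06,0],[0.1,-0.3,0,0,-0.04,0,0],[0,0,0,0,0,0,0]]])

```text
clock: 7.9
position: [0.5588, 0.0109, 0.0656]
tcp_rot: [[0.998, -0.065, 0.009], [-0.066, -0.987, 0.145], [-0.001, -0.146, -0.989]]
wrist_force: [-1.4, 0.4, -3.3]
finger_gap: 0.0081
```

Run:
```python
from h import *
state(.1005,.0362)
p=imaging.read_camera("wrist"); cv2.imwrite("pics/w4.png",p["pixels"])
q=imaging.read_camera("top"); np.save("pics/top4.npy",q,allow_pickle=True)
move(.1005,.0362,lead=[30,0,30],yaw=0,pitch=8.2)
```

```text
lead [-24.7  -0.1  30.4] trail [-2.324e+02  3.000e-01 -1.000e-01] yaw-rack -0.12 pitch 8.37 roll 0.04 F(rack) [ 0.3  1.4 -3.3] T [-0.5   0.15 -0.16] gap 0.0081 t 7.9
shift cm [-0.01 -5.42  0.85] turn [-0.03  0.   -0.02] F [-1.   0.4 -2.9] t 8.0
```

View pics/w4.png

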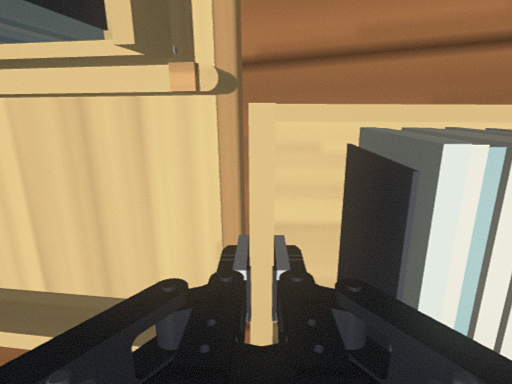

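The tray sits in the hand exactly as at the grasp, aligned with the bay (tray's far corner at row 103, cheek edge at row ≈93). I slide over the lip.

Request:
drive_tool(commands=[[[0,-0.75,0.12,0,0,0,0],[0,-0.75,0.12,0,0,0,0],[0,-0.75,0.12,0,0,0,0],[0,-0.75,0.12,0,0,0,0],[0,-0.75,0.12,0,0,0,0],[0,-0.75,0.12,0,0,0,0],[0,-0.7,0.11,0,0,0,0],[0,0,0,0,0,0,0]]])

```text
clock: 9.0
position: [0.5629, 0.0671, 0.0652]
tcp_rot: [[0.998, -0.063, 0.01], [-0.064, -0.987, 0.145], [0.001, -0.145, -0.989]]
wrist_force: [-0.4, -0.9, -2.9]
finger_gap: 0.0083
```

Run:
```python
from h import *
state(.1005,.0362)
move(.1005,.0362,lead=[30,0,22],yaw=0,pitch=6)
```

```text
lead [31.7 -0.6 30. ] trail [-176.1   -0.5   -0.4] yaw-rack -0.01 pitch 8.34 roll -0.04 F(rack) [-0.9  0.4 -2.9] T [-0.56 -0.05 -0.08] gap 0.0083 t 9.0
shift cm [-0.06  0.13  0.75] turn [-0.39 -0.01 -0.  ] F [-0.4 -0.9 -2.9] t 9.0
```

Request:
drive_tool(commands=[[[0,-0.03,0.17,-0.08,0,0,0],[0,-0.03,0.17,-0.08,0,0,0],[0,-0.03,0.17,-0.08,0,0,0],[0,-0.03,0.17,-0.08,0,0,0],[0,-0.02,0.1,-0.06,0,0,0],[0,0,0,0,0,0,0]]])

```text
clock: 9.75
position: [0.563, 0.0693, 0.0577]
tcp_rot: [[0.998, -0.064, 0.007], [-0.065, -0.993, 0.103], [0.001, -0.103, -0.995]]
wrist_force: [-0.2, -1.4, -3.2]
finger_gap: 0.0083
```

Run:
```python
from h import *
state(.1005,.0362)
```

```text
lead [32.4 -0.6 22.1] trail [-176.5   -0.4    0.5] yaw-rack -0.05 pitch 5.91 roll -0.04 F(rack) [-1.5  0.1 -3.2] T [-0.55 -0.04 -0.04] gap 0.0083 t 9.75
```

Request:
drive_tool(commands=[[[0,0,0.08,-0.02,0,0,0],[0,0,0.08,-0.02,0,0,0],[0,0,0,0,0,0,0]]])

```text
clock: 10.12
position: [0.563, 0.0694, 0.0576]
tcp_rot: [[0.998, -0.064, 0.008], [-0.065, -0.993, 0.099], [0.001, -0.099, -0.995]]
wrist_force: [-1.6, -1.9, -1.0]
finger_gap: 0.0081
```

Run:
```python
from h import *
state(.1005,.0362)
```

```text
lead [32.3 -0.7 22.1] trail [-176.6   -0.4    1.2] yaw-rack -0.06 pitch 5.7 roll -0.08 F(rack) [-2.   1.5 -1. ] T [-0.45  0.29  0.  ] gap 0.0081 t 10.12
```

It's resting on the lip, since the load is coming off the wrist. I release and withdraw.

Request:
drive_tool(commands=[[[0,0,0.04,0.05,0,0,0],[0,0,0,0,0,0,0.2],[0,0,0,0,0,0,0.5],[0,0,0,0,0,0,0.5],[0,0,0,0,0,0,0.5],[0,0,-2,0,0,0,0.5],[0,0,-4,0,0,0,0.5],[0,0,-5,-0.5,0,0,0.5],[0,0,-3,-0.4,0,0,0.5],[0,0,0,0,0,0,0.5]]])

```text
clock: 11.38
position: [0.5632, 0.0563, 0.1995]
tcp_rot: [[0.998, -0.065, 0.004], [-0.065, -0.998, 0.007], [0.003, -0.007, -1.0]]
wrist_force: [-0.3, -0.3, -0.9]
finger_gap: 0.0429
```

Run:
```python
from h import *
p=imaging.read_camera("side"); cv2.imwrite("pics/s5.png",cv2.resize(p["pixels"][110:290,170:360],None,fx=3,fy=3,interpolation=2))
p=imaging.read_camera("wrist"); np.save("pics/w5.npy",p,allow_pickle=True); cv2.imwrite("pics/w5.png",p["pixels"])
o=monitor.get_obs();print(o["position"],o["wrist_force"],o["joints"].round(0))
# trail grasp: centre of trailing wall, -100.5 ahead; underside there = z of trail ~0.5mm
move(-.1005,.036,trail=[-176.5,-.5,0.0],pitch=6.1)
```

```text
[0.56161579 0.05575684 0.1967371 ] [ 0.13482136  0.68314882 -0.56603906] [ 22.  18. -11.  -0. -61.  65.]
shift cm [ 0.12 18.75 15.92] turn [ 0.95  0.02 -0.02] F [ 0.1  0.7 -0.6] t 11.475
```

View pics/s5.png

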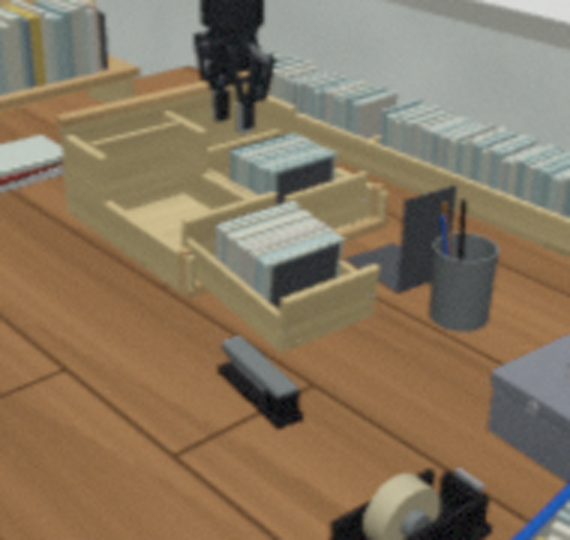

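The tray now rests with its leading end on the lip and its trailing end on the table. Next I go to the trailing wall.

Request:
drive_tool(commands=[[[0,5,0,0.3,0,0,0.5],[0,5,0,0.3,0,0,0.5],[0,5,0.5,0.3,0,0,0.5],[0,2.5,3,0,0,0,0.5],[0,0.5,3,0,0,0,0.5],[0,0,0,0,0,0,0.5]]])

```text
clock: 12.22
position: [0.5446, -0.1225, 0.1114]
tcp_rot: [[0.998, -0.069, -0.011], [-0.067, -0.992, 0.106], [-0.018, -0.105, -0.994]]
wrist_force: [-0.0, -0.5, -0.2]
finger_gap: 0.0428
```

Run:
```python
from h import *
move(-.1005,.036,trail=[-176.5,-.5,0.0],pitch=6.1)
p=imaging.read_camera("wrist"); cv2.imwrite("pics/w6.png",p["pixels"])
R=tgt(86.35,6.1);X=-R[:,1];Y=-R[:,0];Z=-R[:,2]
T=RX*(-.1765+LIP)+RY*(LAT-.0005)
for w in(-.07,.07): print(proj(p,T+.07*Z+w*Y),proj(p,T+.07*Z+w*Y+.009*X))
```

```text
shift cm [0.74 1.52 7.38] turn [ 0.02  0.17 -0.05] F [-0.  -0.5 -0.2] t 12.225
[296.378115    91.37194335] [279.69761382  91.46174582]
[290.71778193 312.37203254] [277.2237985  312.44285128]
```

View pics/w6.png

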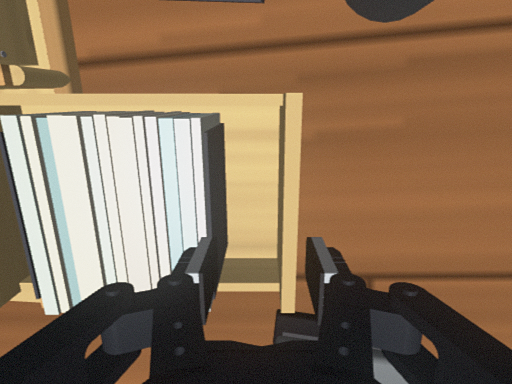

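The wall shows at columns 283–302, about 3 mm further out than predicted, so I shift the target and descend.

Request:
drive_tool(commands=[[[0.4,0.9,2,0,0.17,-0.05,0.5],[0.3,0.6,2,0,0,0,0.5],[0,0.2,1.5,0,0,0,0.5],[0,0,1,0,0,0,0.5],[0,0,0,0,0,0,0.5]]])

```text
clock: 12.9
position: [0.5564, -0.1317, 0.0492]
tcp_rot: [[0.998, -0.057, 0.019], [-0.059, -0.993, 0.103], [0.013, -0.104, -0.995]]
wrist_force: [0.7, -0.2, 0.3]
finger_gap: 0.043
```

Run:
```python
from h import *
move(-.1005,.036,trail=[-178.5,-.5,0.0],pitch=6.1)
```

```text
shift cm [-0.65  0.23  1.26] turn [ 0.03 -0.12  0.06] F [ 0.7 -0.2  0.3] t 12.9
```

Request:
drive_tool(commands=[[[-0.5,0.2,0.5,0,-0.12,0.06,0.5],[-0.2,0.05,0.4,0,0,0,0.5],[0,0,0.2,0,0,0,0.5],[0,0,0,0,0,0,0.5]]])

```text
clock: 13.4
position: [0.55, -0.1325, 0.0393]
tcp_rot: [[0.998, -0.062, 0.008], [-0.063, -0.993, 0.103], [0.002, -0.103, -0.995]]
wrist_force: [-0.5, -0.1, 0.1]
finger_gap: 0.043
```

Run:
```python
from h import *
move(-.1005,.036,trail=[-178.5,-.5,0.0],pitch=6.1)
```

```text
shift cm [0.01 0.01 0.3 ] turn [ 0.03 -0.02  0.01] F [-0.5 -0.1  0.1] t 13.4
```

Request:
drive_tool(commands=[[[0,0,0.3,0,0,0,0.3],[0,0,0,0,0,0,0.15],[0,0,0,0,0,0,0],[0,0,0,0,0,0,0],[0,0,0,0,0,0,0],[0,0,0,0,0,0,0]]], grip_force=60)

```text
clock: 14.15
position: [0.5508, -0.1325, 0.0367]
tcp_rot: [[0.998, -0.064, 0.01], [-0.065, -0.993, 0.103], [0.004, -0.104, -0.995]]
wrist_force: [-1.0, -0.2, 0.6]
finger_gap: 0.008
```

Run:
```python
from h import *
state(-.1005,.036)
move(-.1005,.036,lead=[30,-.5,18.8],pitch=0)
```

```text
lead [30.1 -1.5 22.2] trail [-178.7   -1.4    0.5] yaw-rack -0.04 pitch 5.94 roll -0.22 F(rack) [-0.3  1.   0.6] T [-0.15  0.06 -0.22] gap 0.008 t 14.15
shift cm [-0.06 -0.43 -1.77] turn [-0.99 -0.04 -0.01] F [-1.  -0.2  0.6] t 14.15
```

Request:
drive_tool(commands=[[[0,-0.05,-0.22,-0.12,0,0,0],[0,-0.05,-0.22,-0.12,0,0,0],[0,-0.05,-0.22,-0.12,0,0,0],[0,-0.05,-0.22,-0.12,0,0,0],[0,-0.05,-0.22,-0.12,0,0,0],[0,-0.05,-0.22,-0.12,0,0,0],[0,-0.05,-0.22,-0.12,0,0,0],[0,0,0,0,0,0,0]]])

```text
clock: 15.15
position: [0.5509, -0.1299, 0.0528]
tcp_rot: [[0.998, -0.064, 0.005], [-0.064, -0.998, 0.009], [0.004, -0.009, -1.0]]
wrist_force: [0.9, -1.9, -0.9]
finger_gap: 0.0079
```

Run:
```python
from h import *
state(-.1005,.036)
move(-.1005,.036,lead=[31,0,18.6],pitch=0)
```

```text
lead [30.4 -1.5 18.6] trail [-179.6   -1.4   16.7] yaw-rack -0.04 pitch 0.52 roll -0.23 F(rack) [-1.9 -1.1 -0.9] T [-0.39 -0.28 -0.17] gap 0.0079 t 15.15
shift cm [-0.12 -0.09 -0.18] turn [-0.09 -0.04 -0.01] F [ 0.9 -1.9 -0.9] t 15.15
```

Request:
drive_tool(commands=[[[0.05,-0.75,-0.05,-0.02,-0.02,0,0],[0.05,-0.75,-0.05,-0.02,-0.02,0,0],[0,-0.75,-0.03,-0.02,0,0,0],[0,-0.75,0,-0.02,0,0,0],[0,-0.75,0,-0.02,0,0,0],[0,-0.75,0,0,0,0,0],[0,0,0,0,0,0,0]]])

```text
clock: 16.02
position: [0.5549, -0.0827, 0.0549]
tcp_rot: [[0.998, -0.063, -0.0], [-0.063, -0.998, -0.003], [-0.0, 0.003, -1.0]]
wrist_force: [0.2, -0.4, 0.6]
finger_gap: 0.0082
```

Run:
```python
from h import *
state(-.1005,.036)
move(-.1005,.036,lead=[100,0,9],pitch=-5)
```

```text
lead [77.4 -2.1 18.3] trail [-132.6   -2.1   18.9] yaw-rack 0.01 pitch -0.17 roll 0.01 F(rack) [-0.4 -0.2  0.6] T [-0.37 -0.21 -0.09] gap 0.0082 t 16.02
shift cm [-0.21 -2.64 -0.8 ] turn [-0.81  0.    0.  ] F [ 0.2 -0.4  0.6] t 16.025
```

Request:
drive_tool(commands=[[[-0.05,-0.4,-0.14,-0.15,0,0,0],[-0.05,-0.4,-0.14,-0.15,0,0,0],[-0.05,-0.4,-0.16,-0.15,0,0,0],[-0.05,-0.4,-0.16,-0.15,0,0,0],[0,-0.4,-0.16,-0.15,0,0,0],[0,-0.4,-0.18,-0.15,0,0,0],[0,0,0,0,0,0,0]]])

```text
clock: 16.9
position: [0.5545, -0.0569, 0.0644]
tcp_rot: [[0.998, -0.063, -0.006], [-0.064, -0.993, -0.104], [0.001, 0.104, -0.995]]
wrist_force: [0.3, -3.7, 1.2]
finger_gap: 0.0086
```

Run:
```python
from h import *
state(-.1005,.036)
move(-.1005,.036,lead=[100,0,8],pitch=-5.5)
move(-.1005,.036,lead=[160,0,8],pitch=-3.6)
```

```text
lead [98.3 -0.2  7.2] trail [-110.5   -0.2   29.1] yaw-rack -0.01 pitch -5.97 roll -0.03 F(rack) [-3.7 -0.6  1.2] T [-0.2  -0.42 -0.13] gap 0.0086 t 16.9
shift cm [-0.02 -0.13  0.08] turn [ 0.08 -0.   -0.  ] F [ 0.3 -3.7  1.2] t 16.9
shift cm [-0.02 -5.99  0.14] turn [ 0.4 -0.  -0. ] F [ 0.3 -3.7  1.2] t 16.9
```

Request:
drive_tool(commands=[[[0,-0.75,0.02,0.06,0,0,0],[0,-0.75,0.02,0.06,0,0,0],[0,-0.75,0.02,0.06,0,0,0],[0,-0.75,0.02,0.05,0,0,0],[0,-0.75,0.02,0.05,0,0,0],[0,-0.75,0.02,0.05,0,0,0],[0,-0.75,0.02,0.05,0,0,0],[0,-0.75,0.02,0.05,0,0,0],[0,0,0,0,0,0,0]]])

```text
clock: 18.02
position: [0.5578, 0.0067, 0.0566]
tcp_rot: [[0.998, -0.065, -0.005], [-0.065, -0.996, -0.056], [-0.002, 0.056, -0.998]]
wrist_force: [-0.4, -0.2, -0.2]
finger_gap: 0.0085
```

Run:
```python
from h import *
state(-.1005,.036)
move(-.1005,.036,lead=[200,0,8],pitch=-2.9)
```

```text
lead [164.6   0.5   9.1] trail [-45.1   0.7  20.9] yaw-rack -0.05 pitch -3.22 roll 0.1 F(rack) [-0.3  0.4 -0.2] T [-0.26 -0.26 -0.18] gap 0.0085 t 18.02
shift cm [ 0.06 -3.52  0.02] turn [ 0.05  0.02 -0.01] F [-0.4 -0.2 -0.2] t 18.025
```

Request:
drive_tool(commands=[[[0.02,-0.72,-0.01,0,0,0,0],[0.02,-0.72,-0.01,0,0,0,0],[0,-0.72,-0.01,0.01,0,0,0],[0,-0.72,-0.01,0.01,0,0,0],[0,-0.72,-0.01,0.01,0,0,0],[0,-0.72,-0.01,0.01,0,0,0],[0,0,0,0,0,0,0]]])

```text
clock: 18.9
position: [0.5608, 0.0531, 0.0541]
tcp_rot: [[0.998, -0.065, -0.005], [-0.066, -0.997, -0.05], [-0.002, 0.051, -0.999]]
wrist_force: [0.3, -1.9, -2.0]
finger_gap: 0.0082
```

Run:
```python
from h import *
state(-.1005,.036)
move(-.1005,.036,lead=[217,0,8],pitch=-2.9)
```

```text
lead [211.3   0.4   7.7] trail [ 1.6  0.7 18.3] yaw-rack -0.1 pitch -2.91 roll 0.12 F(rack) [-1.9 -0.4 -2. ] T [ 0.02 -0.41 -0.09] gap 0.0082 t 18.9
shift cm [ 0.06 -0.57 -0.06] turn [ 0.    0.02 -0.02] F [ 0.3 -1.9 -2. ] t 18.9
```

Request:
drive_tool(commands=[[[0.03,-0.4,-0.05,0,0.02,-0.02,0],[0.02,-0.35,-0.03,0,0,0,0],[0,0,0,0,0,0,0]]])

```text
clock: 19.27
position: [0.5614, 0.0609, 0.0542]
tcp_rot: [[0.998, -0.063, -0.004], [-0.063, -0.997, -0.051], [-0.001, 0.051, -0.999]]
wrist_force: [-0.0, -1.4, -1.7]
finger_gap: 0.0081
```

Run:
```python
from h import *
state(-.1005,.036)
move(-.1005,.036,lead=[218,0,8],pitch=0)
```

```text
lead [219.1   0.6   7.7] trail [ 9.4  0.5 18.5] yaw-rack 0.02 pitch -2.92 roll 0.05 F(rack) [-1.4 -0.1 -1.7] T [ 0.   -0.31 -0.08] gap 0.0081 t 19.27
shift cm [0.05 0.27 1.03] turn [0.49 0.01 0.  ] F [-0.  -1.4 -1.7] t 19.275
```

Past the lip; let the trailing end down.

Request:
drive_tool(commands=[[[0,0.03,0.2,0.1,0,0,0],[0,0.03,0.2,0.1,0,0,0],[0,0.03,0.2,0.1,0,0,0],[0,0.03,0.18,0.1,0,0,0],[0,0.03,0.14,0.08,0,0,0],[0,0.02,0.1,0.05,0,0,0],[0,0,0,0,0,0,0]]])

```text
clock: 20.15
position: [0.5615, 0.0592, 0.0447]
tcp_rot: [[0.998, -0.061, -0.0], [-0.061, -0.998, 0.008], [-0.001, -0.008, -1.0]]
wrist_force: [1.1, -0.8, -3.9]
finger_gap: 0.008
```

Run:
```python
from h import *
state(-.1005,.036)
```

```text
lead [219.8   0.9  10.4] trail [9.8 0.3 8.7] yaw-rack 0.16 pitch 0.45 roll 0.04 F(rack) [-0.7 -1.2 -3.9] T [-0.95 -0.49  0.  ] gap 0.008 t 20.15
```

Request:
drive_tool(commands=[[[0,0,0.06,-0.06,0,0.02,0],[0,0,0.05,-0.03,0,0,0],[0,0,0,0,0,0,0]]])

```text
clock: 20.52
position: [0.5613, 0.059, 0.0445]
tcp_rot: [[0.998, -0.063, -0.001], [-0.063, -0.998, -0.002], [-0.0, 0.002, -1.0]]
wrist_force: [-0.7, -1.7, -0.3]
finger_gap: 0.0079
```

Run:
```python
from h import *
state(-.1005,.036)
```

```text
lead [219.2   0.7   8.1] trail [9.2 0.5 8.6] yaw-rack 0.07 pitch -0.13 roll 0.03 F(rack) [-1.8  0.6 -0.3] T [-0.41 -0.03 -0.01] gap 0.0079 t 20.52
```

Request:
drive_tool(commands=[[[0,0,0,0,0,0,0.2],[0,0,0,0,0,0,0.4],[0,0,0,0,0,0,0.4],[0,0,-1.5,0,0,0,0.4],[0,0,-3,0,0,0,0.4],[0,0,-2,0,0,0,0],[0,3,0,0,0,0,0],[0,0,0,0,0,0,0],[0,0,0,0,0,0,0]]])

```text
clock: 21.65
position: [0.5626, 0.0313, 0.1161]
tcp_rot: [[0.998, -0.061, 0.008], [-0.061, -0.998, 0.001], [0.007, -0.001, -1.0]]
wrist_force: [0.6, 1.1, 0.1]
finger_gap: -0.0001
```

Run:
```python
from h import *
# TCP target: rack x=-17, z=.035
R=tgt(86.35); go(RX*(LIP-.017)+RY*LAT+np.array([0,0,.035]),R)
print(monitor.get_obs()["finger_gap"])
p=imaging.read_camera("wrist"); cv2.imwrite("pics/w7.png",p["pixels"])
```

```text
shift cm [-0.32  0.33  8.11] turn [-0.01 -0.07  0.03] F [0.6 1.1 0.1] t 21.65
-6.85642278991376e-05
```

View pics/w7.png

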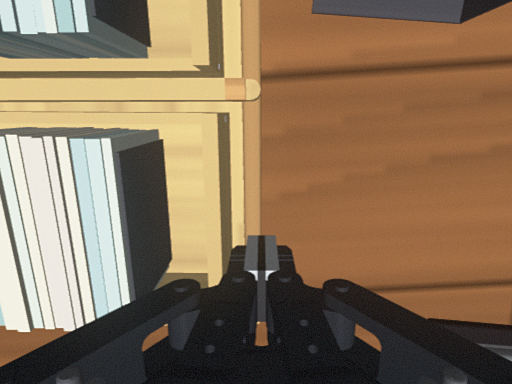

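The tray lies flat inside the bay, with its trailing wall (columns ≈208–230) inside the lip (≈245–260). Now the shut fingers go down behind the wall.

Request:
drive_tool(commands=[[[-0.2,0.3,2.5,0,-0.07,0.03,0],[-0.1,0,2.5,0,0,0,0],[0,0,1.8,0,0,0,0],[0,0,1,0,0,0,0],[0,0,0,0,0,0,0]]])

```text
clock: 22.32
position: [0.5609, 0.0318, 0.0363]
tcp_rot: [[0.998, -0.06, 0.002], [-0.06, -0.998, 0.002], [0.002, -0.002, -1.0]]
wrist_force: [0.3, -0.8, -0.5]
finger_gap: -0.0
```

```bash
cat >> h.py <<'E'
def rep(n=3):
    F=[];
    for i in range(n):
        o=monitor.get_obs(); F.append(o["wrist_force"])
        imaging.read_camera("side") if i<n-1 else 0
    F=np.mean(F,0); q=o["position"]; print("TCP rack mm",np.round([1000*(q@RX-LIP),1000*(q@RY-LAT),1000*q[2]],1),"F",np.round([F@RX,F@RY,F[2]],1),"t",o["clock"])
E
python3 - <<'E'
from h import *
rep(); R=tgt(86.35); go(RX*(LIP-.017)+RY*LAT+np.array([0,0,.035]),R)
E
```

```text
TCP rack mm [-13.2  -1.6  37.3] F [-0.5 -0.5 -0.3] t 22.425
shift cm [-0.16  0.38  0.23] turn [-0.03 -0.04  0.04] F [1.3 0.1 0.2] t 22.425
```

Request:
drive_tool(commands=[[[-0.1,-0.4,0,0,0,0,0],[-0.1,-0.4,0,0,0,0,0],[0,-0.4,0,0,0,0,0],[0,-0.4,0,0,0,0,0]]])

```text
clock: 22.92
position: [0.5609, 0.0467, 0.0403]
tcp_rot: [[0.998, -0.06, 0.006], [-0.06, -0.998, 0.0], [0.005, -0.001, -1.0]]
wrist_force: [1.2, -4.2, 0.4]
finger_gap: -0.0
```

Run:
```python
from h import *
rep(1)
```

```text
TCP rack mm [ 1.5  0.1 40.3] F [-4.1 -1.5  0.4] t 22.925
```

Request:
drive_tool(commands=[[[0,-0.3,0.1,0,0,0,0],[0,-0.3,0.1,0,0,0,0],[0,-0.3,0.05,0,0,0,0]]])

```text
clock: 23.3
position: [0.5611, 0.0529, 0.0404]
tcp_rot: [[0.998, -0.06, 0.005], [-0.06, -0.998, -0.004], [0.005, 0.003, -1.0]]
wrist_force: [-0.7, -5.0, 0.7]
finger_gap: 0.0002
```

Run:
```python
from h import *
rep(1)
```

```text
TCP rack mm [ 7.7  0.3 40.4] F [-5.   0.4  0.7] t 23.3
```

Request:
drive_tool(commands=[[[0,-0.3,0.05,0,0,0,0],[0,-0.3,0.05,0,0,0,0],[0,-0.3,0.05,0,0,0,0]]])

```text
clock: 23.68
position: [0.5608, 0.0589, 0.0404]
tcp_rot: [[0.998, -0.06, 0.003], [-0.06, -0.998, -0.008], [0.003, 0.008, -1.0]]
wrist_force: [2.8, -15.8, 1.8]
finger_gap: 0.0002
```

Request:
drive_tool(commands=[[[0,-0.25,0.05,0,0,0,0]]])

```text
clock: 23.8
position: [0.5608, 0.0589, 0.0405]
tcp_rot: [[0.998, -0.06, 0.001], [-0.06, -0.998, -0.012], [0.002, 0.011, -1.0]]
wrist_force: [2.9, -15.8, 1.1]
finger_gap: 0.0004
```

Request:
drive_tool(commands=[[[0,-0.25,0.05,0,0,0,0]]])

```text
clock: 23.92
position: [0.5607, 0.0586, 0.0405]
tcp_rot: [[0.998, -0.061, 0.0], [-0.061, -0.998, -0.015], [0.001, 0.015, -1.0]]
wrist_force: [2.6, -13.0, 2.8]
finger_gap: 0.0001
```

Run:
```python
from h import *
rep(1)
```

```text
TCP rack mm [13.4  1.  40.5] F [-12.8  -3.4   2.8] t 23.925
```

Request:
drive_tool(commands=[[[0,-0.28,0,0.06,0,0,0],[0,-0.28,0,0.06,0,0,0]]])

```text
clock: 24.18
position: [0.5606, 0.0589, 0.0405]
tcp_rot: [[0.998, -0.063, -0.002], [-0.063, -0.998, -0.008], [-0.001, 0.009, -1.0]]
wrist_force: [2.9, -12.5, -2.2]
finger_gap: -0.0
```

Request:
drive_tool(commands=[[[0,-0.28,0,0.06,0,0,0],[0,-0.28,0,0.03,0,0,0]]])

```text
clock: 24.42
position: [0.5605, 0.059, 0.0404]
tcp_rot: [[0.998, -0.065, -0.004], [-0.065, -0.998, -0.005], [-0.004, 0.005, -1.0]]
wrist_force: [3.7, -14.2, 0.2]
finger_gap: -0.0003
```

Request:
drive_tool(commands=[[[0,-0.28,0,0.03,0,0,0],[0,-0.28,0,0.03,0,0,0]]])

```text
clock: 24.68
position: [0.5604, 0.059, 0.0404]
tcp_rot: [[0.998, -0.067, -0.007], [-0.067, -0.998, -0.005], [-0.006, 0.006, -1.0]]
wrist_force: [3.4, -12.7, -1.4]
finger_gap: 0.0
```

Request:
drive_tool(commands=[[[0,-0.33,0,0.03,0,0,0],[0,-0.33,0,0.03,0.02,0.02,0],[0,-0.33,0,0.03,0.02,0.02,0],[0,-0.33,0,0.03,0,0,0]]])

```text
clock: 25.18
position: [0.5602, 0.0589, 0.0405]
tcp_rot: [[0.997, -0.075, -0.009], [-0.075, -0.997, -0.009], [-0.008, 0.009, -1.0]]
wrist_force: [3.3, -15.4, -0.3]
finger_gap: -0.0001
```

Request:
drive_tool(commands=[[[0,0.3,0,0,0,0,0],[0,0.8,0,0,0,0,0],[0,1,0,0,0,0,0],[0,0.5,-2,0,0,0,0],[0,0,-5,0,0,0,0],[0,0,-6,0,0,0,0],[0,0,-6,0,0,0,0],[0,0,-6,0,0,0,0],[0,0,0,0,0,0,0],[0,0,0,0,0,0,0]]])

```text
clock: 26.42
position: [0.5593, 0.0333, 0.2984]
tcp_rot: [[0.997, -0.074, -0.008], [-0.075, -0.997, -0.006], [-0.008, 0.006, -1.0]]
wrist_force: [0.5, 0.2, -0.7]
finger_gap: 0.0
```

Run:
```python
from h import *
rep(1)
p=imaging.read_camera("wrist"); s=imaging.read_camera("side")["pixels"][110:290,150:360]
w=p["pixels"]; np.save("pics/w8.npy",p,allow_pickle=True)
cv2.imwrite("pics/end.png",np.vstack([cv2.resize(w[:200],(780,305)),cv2.resize(s[:,:],None,fx=1.6,fy=1.6).__class__ is None or cv2.copyMakeBorder(cv2.resize(s,(343,294)),0,0,0,437,0)]))
```

```text
TCP rack mm [-12.    0.8 298.4] F [ 0.3 -0.5 -0.7] t 26.425
```

View pics/end.png

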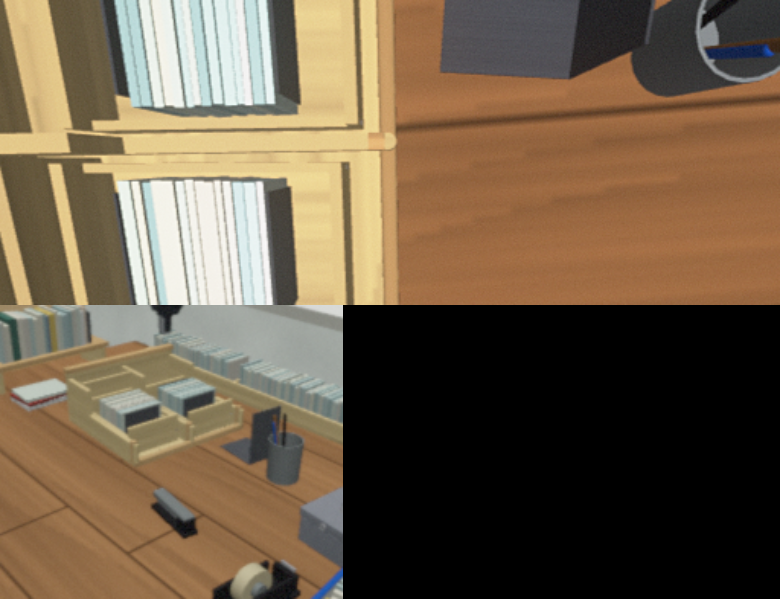

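The tray is flat in the bay, the bystanders are unmoved, and the arm is clear. One numeric check before signing off: the trailing wall's distance from the lip.

Run:
```python
from h import *
p=np.load("pics/w8.npy",allow_pickle=True).item()
for u,v,z in((344,170,.078),(352,170,.078),(352,290,.078),(384,170,.013),(60,170,.121),(85,290,.121)):
    q=onz(p,(u/1.523,v/1.525),z); print(u,v,round(1000*(q@RX-LIP),1),round(1000*(q@RY-LAT),1))
```

```text
344 170 24.5 -61.5
352 170 18.7 -61.4
352 290 22.0 28.1
384 170 -3.0 -59.7
60 170 200.0 -64.3
85 290 199.2 14.4
```

Run:
```python
from h import *
p=np.load("pics/w8.npy",allow_pickle=True).item()
W=lambda x,y,z: RX*(LIP+x/1000)+RY*(LAT+y/1000)+np.array([0,0,z/1000])
S=np.array([1.523,1.525])
for n,x,y,z in [("stop top",238,-60,121),("stop top",238,20,121),("stop base",238,-60,8),("lead outer top",238,-60,78),("trail outer top",28,-60,78),("tall start",192,-75,120),("tall start low",192,-75,55),("book lead",188,-55,96),("book trail",78,-55,96),("rear",292,0,150),("lip in",0,-60,16)]:
    print(n,x,(proj(p,W(x,y,z))*S).round(0))
a=p["pixels"]; s=cv2.resize(a[70:200,0:260],None,fx=3,fy=3,interpolation=2); cv2.imwrite("pics/z.png",s)
for r in(115,150,185): print(r,a[r,0:130:3].mean(1).astype(int).tolist())
```

```text
stop top 238 [  1. 178.]
stop top 238 [ 30. 299.]
stop base 238 [104. 173.]
lead outer top 238 [ 48. 175.]
trail outer top 28 [339. 172.]
tall start 192 [ 70. 152.]
tall start low 192 [125. 153.]
book lead 188 [104. 183.]
book trail 78 [264. 181.]
rear 292 [-100.  281.]
lip in 0 [380. 170.]
115 [169, 74, 74, 78, 79, 81, 83, 82, 80, 86, 81, 163, 193, 195, 86, 81, 82, 81, 83, 78, 80, 86, 86, 81, 83, 201, 199, 200, 203, 199, 200, 203, 204, 202, 201, 201, 198, 198, 199, 199, 200, 196, 199, 184]
150 [184, 183, 183, 151, 75, 78, 75, 78, 76, 77, 83, 87, 78, 104, 190, 189, 126, 86, 85, 82, 79, 85, 84, 89, 88, 92, 93, 114, 240, 240, 160, 242, 129, 213, 214, 240, 239, 240, 242, 153, 244, 228, 241, 236]
185 [80, 76, 72, 185, 183, 180, 96, 70, 74, 77, 76, 82, 84, 83, 82, 81, 192, 186, 175, 80, 85, 82, 87, 86, 83, 91, 91, 83, 92, 181, 239, 243, 196, 243, 122, 211, 231, 240, 241, 240, 244, 187, 241, 192]
```

The left strip is the stop's top (predicted column 1, seen ≈1–2). The lead wall's outer rim is predicted at column 48 if it touches the stop, and seen at ≈50. Both agree with contact within about 1–2 mm.

```bash
python3 -c "
from h import *
print(ctrl.sign_off())"
```

```text
the job is handed in; nothing more can be done
None
```

The tray is put away in the empty bay, flat on the floor and against the stop board, and the job was handed in at about 26.5 s on the robot's clock.

- **Lift:** I gripped the leading wall and raised that end to about 8.5°, with the trailing edge still on the table. I squared it to the bay, slid it over the lip and rested it there.
- **Slide in:** I regripped the trailing wall and eased it up. The tray then slid in over the lip, with its nose down about 6° at most and its leading edge on the bay floor. I let it down flat, released it, and pushed it home with shut fingers.
- **Press:** Sliding took about 4–5 N. It stopped dead at the board, and I held 12.5–16 N for about 1.5 s, so it was about 8–11 N over sliding. It did not move. The highest force I read was about 16 N.
- **Last look:** The tray is flat in the bay, the arm is clear, and the objects in view look unmoved.
- **Position check:** The leading rim fits contact with the stop within 1–2 mm. The trailing rim reads about 3 mm nearer the lip than that would give, which I put down to image measurement error.
- **Checks I did not finish:** My first attempt at the final position check misread the leading wall as the stop, and I corrected it by projecting the expected points. A final close-up was refused because the picture limit was reached.

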